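Hang the ear defenders on the telescopic stand

TASK

Put the ear defenders away on the telescopic hanger stand without picking them up: push the stand's bar all the way down, slide the standing ear defenders along the worktop until their headband arches over the bar, well inside its end ball, and then raise the bar by its blue knob all the way to its upper stop, so that they hang from it clear of the worktop. Last, turn the stand's lock dial until its white pointer points at the red mark. Do not tip the ear defenders over, and leave the vial, the small white box and the timer where they are.

Things in the scene. Friction and masses are not known exactly. Their poses are not given: they have to be found in the camera images.
- stand: Fixed hanger stand. Origin on the post axis at worktop height, z up; its bar points along its -x, the lock dial is on its -y side. Dark foot plate 10 mm thick, x -30 to +70, y -190 to +45 mm. Black tube, 28 to 48 mm across, up to z = 124 mm; the riser (rod, bar, blue knob in one) slides up out of it. Nothing stands under the bar beyond the plate.
- riser (a joint): Height of the riser (m): 0 = fully down, 0.08 = upper stop. Starts part way up, too high for the headband to pass over the bar. Friction fit: it stays at any height, also with the ear defenders on it. It takes about 7 N to push down (press on top of the knob) and 12 to 15 N to raise with the ear defenders on it.
- riser_knob (a point): Centre of the blue knob on top of the riser: upright cylinder 30 mm across and 34 mm high (17 mm above and below this point), on the post axis, 71 mm above the bar's centre line, with nothing above it.
- bar_middle (a point): Where the headband should lie: on the bar's centre line, 85 mm from the post axis; rises with the riser. The bar is level steel, 12 mm thick, its centre line 134 mm above the worktop when down, 214 mm when up; it runs along the stand's y = 0 from the post to x = -150 mm and ends in a black ball 18 mm across at x = -152 mm.
- ear_defenders: Loose yellow and black ear defenders, about 0.22 kg, standing on two flat-footed cups. Origin: centre of the underside; z up, y from cup to cup. Cups 88 mm high, x -42 to +42, y -51 to +51 mm in all, 14 mm gap between cushions. Pushed low (under 50 mm) on the upright face x = -42 they slide without tipping. They start off the bar's free end, x roughly along the stand's +x, the way to push them.
- band_inside_top (a point): Underside of the top of the ear defenders' headband, in its middle, 166 mm above their underside. The rigid arch stands in their plane x = 0, 22 mm wide in x (30 mm at the pad on top), inside width 100 mm; its top is 176 mm above the underside.
- dial_housing: Round grey housing of the lock dial, 76 mm across and 16 mm high, on the foot plate. Origin on the dial's axis at its underside (10 mm above the worktop). Its x axis points from the dial's axis towards the red mark on its top.
- lock_dial (a joint): Angle of the lock dial (rad), growing anticlockwise seen from above: 0 = white pointer at the red mark. It can turn from -1.6 to 1.6 and stays where it is left. Light to turn (0.04 N m).
- dial_grip (a point): Grip point of the dial, on its axis: a black upright wing 42 mm long, 12 mm thick and 30 mm high (top 10 mm above this point, the round dial flange 18 mm below it). The wing lies along this point's x axis, and the white pointer line is on its +x end.
- vial_1_centre (a point): Centre of a loose glass vial with a black cap, 25 mm across, 50 mm high: leave it alone.
- spacer_box_centre (a point): Centre of a loose small white card box, 33x49x34 mm: leave it alone.
- timer_centre (a point): Centre of a loose white bench timer, 58x66x22 mm: leave it alone.

How it is judged (in metres and radians):
On the way, in this order (a step that is already met when the one before it is completed fails the run):
1. the bar is pushed all the way down (within 6 mm of its lower stop) (value of joint riser below 0.006 m), for 0.2 s.
2. the ear defenders stand on the worktop with the headband over the lowered bar: middle of the band 30 to 138 mm from the post axis along the bar and within 40 mm of it sideways (x of band_inside_top in the frame of stand between -0.138 and -0.03 m and y of band_inside_top in the frame of stand between -0.04 and 0.04 m and value of joint riser below 0.006 m and height (world z) of ear_defenders below 0.008 m and angle between ear_defenders's own z axis and vertical below 0.15 rad), for 0.2 s.
3. the bar is raised to its upper stop (within 8 mm) and the ear defenders hang from it, at least 30 mm above the worktop (x of band_inside_top in the frame of stand between -0.138 and -0.03 m and y of band_inside_top in the frame of stand between -0.04 and 0.04 m and height (world z) of ear_defenders above 0.03 m and angle between ear_defenders's own z axis and vertical below 0.35 rad and value of joint riser above 0.072 m), for 0.3 s.
4. the lock dial's pointer points at the red mark (within 8 degrees) (value of joint lock_dial between -0.14 and 0.14 rad), for 0.2 s.
At the end, for the whole second after the job is handed in: Riser at its upper stop (within 8 mm); ear defenders hang at rest, 30 mm or more above the worktop, tilted under 20 degrees, middle of band 30 to 138 mm from the post along the bar and within 40 mm of it sideways; dial pointer within 8 degrees of the red mark (all of step 3 and all of step 4 and linear speed of ear_defenders below 0.05 m/s and velocity of joint riser below 0.01 m/s and angular speed of ear_defenders below 0.6 rad/s); the robot touches nothing.
It fails at once if the ear defenders are tipped over (more than 40 degrees) (angle between ear_defenders's own z axis and vertical above 0.7 rad).
It fails at once if the ear defenders are picked up: more than 20 mm off the worktop while the riser is raised less than 15 mm (height (world z) of ear_defenders above 0.02 m and value of joint riser below 0.015 m).
It fails at once if the ear defenders are off the worktop (more than 20 mm) with the band not over the bar (height (world z) of ear_defenders above 0.02 m and not (x of band_inside_top in the frame of stand between -0.16 and -0 m and y of band_inside_top in the frame of stand between -0.07 and 0.07 m)).
It fails at once if the vial, the white box or the timer is moved more than 30 mm (distance of any of vial_1_centre, spacer_box_centre, timer_centre from where it was at the start of the episode above 0.03 m).
It also fails if it takes over 72 s, if anything falls off the work surface, if the arm or the gripper's body presses on something with over 40 N, if the wrist force passes 120 N, or if a joint passes its speed limit or range.

ROBOT

A 6-joint arm with a two-finger parallel gripper is mounted at the origin on a cart in front of the work surface, level with it; the furniture and walls round the work are solid. World frame = base frame: x ahead of the robot, y to its left, z up, the work surface at z = 0. Lengths are in mm, angles in rad, forces in N, time in s.
With the tool pointing down it reaches from about 350 to 775 mm from the base axis. Payload 7.3 kg.
Tool frame: the origin (TCP) lies at the very end of the fingers, on their centre line; the grasp point (between the pads) lies 19 mm behind it (bot.grip_point_offset is the distance from the TCP to the grasp point, in mm); z points along the fingers, y is the line along which they close (so a half turn about z gives the same grasp; the last joint's range is limited). The gripper opens to 92 mm and grips with 3 to 60 N. Pads are 19 mm wide; open, the fingers measure 130 mm over their backs; the gripper's body (75 mm by 190 mm) begins 47 mm behind the grasp point.
Start: joints at [1.133, 0.342, 1.524, -0, 1.275, -0.146], TCP at [151.015, 502.831, 226.741] pointing down, gripper open.
Joint ranges: [-2.53, 2.53], [-0.77, 2.02], [0.04, 2.7], [-1, 4.14], [0.28, 2.66], [-3.11, 3.11]. Speed limits (rad/s): [2.57, 2.57, 3.14, 3.14, 3.14, 3.14].

INTERFACE

Orientations are given as [roll, pitch, yaw] about the fixed x, y, z axes, in that order (R = Rz(yaw) Ry(pitch) Rx(roll)).
In Python, from plant import bot gives the robot as it stands. The module is installed in compiled form; this text tells all that it offers.
- The arm moves only by the shell command python3 -m jog 'ROWS' [OPENING]. ROWS is JSON, a list of rows, each a list of 6 numbers: the shift along the tool's x, y, z in mm, then the turn, a rotation vector about the tool's x, y, z in rad. In form: [[dx, dy, dz, rx, ry, rz], ...]. A call has 1 to 12 rows; each row shifts and turns the commanded pose from where the row before left it, along the tool's axes as they then stand; what a row does not reach is not made up. A row lasts 1/10 s, in which the tool goes at most 50 mm and 8.59 degrees, less where a joint would pass 70% of its speed; a pose out of reach is approached as far as the arm can. A call with a gripper value outside its range is refused whole. OPENING is the opening in per cent of the stroke, from 0 (shut) to 100 (fully open), set as the call begins (- or left out, the last holds). The fingers move at their own pace and stop on an object; the grip force is fixed at half the most. Time passes only in rows, so rows that do not move let the fingers close. It gives the time, the measured TCP pose, the force, the opening and the grip force at its end, in the units of the state.
- bot.get_obs(): the state, without advancing time (a new reading comes with each control period).
- bot.capture(name): name is "scene" or "top"; returns the picture (480x640x3 uint8, red, green, blue); there is no depth.
- bot.camera_model(name): a dict with "fx", "fy", "cx", "cy" (pixels), "dist_coeffs" ([k1, k2, p1, p2, k3] as OpenCV has them; the pictures are not rectified), "position" and "orientation" of the camera in the world. Camera axes: x right, y down, z forward; pixel columns grow to the right and rows downward; lengths in mm; the calibration is good to about 2 mm. A picture is of the moment at which its call begins. camera_model takes no time and is no camera call.
- bot.close_job(): hands the job in; it is judged then, once.
Trained networks look in the newest picture that a camera, given by its name, has taken for a name from the list of things; names that differ only in an ending like _2 or _b are one class to them, and where a whole thing is asked for, a point or a joint stands for the part that bears it (a point fixed in the world has none). Each returns a list of dicts, best first, with "p" (0 to 1); they miss things now and then, are a little off and sometimes report something else, mostly with a low value. They report only what shows in the picture. A call takes as long as a camera call.
- bot.outline_of(target, camera): "mask" (480x640 bool, what is visible of it) and "pixel" ([column, row] in pixels, amid what is visible of it).
The state is a dict: "time": time; "joint_positions": joint angles; "dq": joint speeds; "tau": joint torques, N m; "tool_pos": TCP position; "tcp_rot": TCP orientation; "contact_force": force on the tool from outside, world axes, zero at the start; "moment": the same for the moment, N m; "grip_width": finger opening in mm; "finger_force": force on a finger pad.
Only numpy, scipy, OpenCV 4.12 (cv2) and the standard library are available. Lean on these libraries where they do the work, as an engineer would, in place of code of your own. Each camera call takes 0.05 s, during which the arm holds its last target. There are 200 camera calls.

## Working session

There is one attempt and no reset: what is moved stays moved. The work goes in short steps, Python scripts to look and compute and a shell command to move; the robot and the scene stay as the last step left them, time stands still between calls to the robot, and variables do not carry over. Pictures are saved under pics/ and viewed, at most 13 in all, crops included, and the job is handed in when it is done.

```bash
mkdir -p pics; cat > h.py <<'E'
import numpy as np, cv2
from scipy.spatial.transform import Rotation as R
from plant import bot
def cam(n):
    m=bot.camera_model(n); K=np.array([[m['fx'],0,m['cx']],[0,m['fy'],m['cy']],[0,0,1.]])
    o=np.array(m['orientation'],float)
    Rm=R.from_euler('xyz',o).as_matrix() if o.shape==(3,) else (o if o.shape==(3,3) else R.from_quat(o).as_matrix())
    return K,np.array(m['dist_coeffs'],float),Rm,np.array(m['position'],float)
def ray(n,px):
    K,d,Rm,p=cam(n); u=cv2.undistortPoints(np.array([[px]],float),K,d)[0,0]
    v=Rm@np.array([u[0],u[1],1]); return p,v/np.linalg.norm(v)
def onz(n,px,z):
    p,v=ray(n,px); return p+v*(z-p[2])/v[2]
def tri(a,b):
    (p,u),(q,v)=ray(*a),ray(*b); s=np.linalg.lstsq(np.c_[u,-v],q-p,rcond=None)[0]
    A,B=p+u*s[0],q+v*s[1]; return (A+B)/2,np.linalg.norm(A-B)
def proj(n,X):
    K,d,Rm,p=cam(n); X=np.atleast_2d(X).astype(float)
    return cv2.projectPoints(X,cv2.Rodrigues(Rm.T)[0],-Rm.T@p,K,d)[0][:,0]
def save(n,f,img=None):
    im=bot.capture(n) if img is None else img
    cv2.imwrite('pics/'+f,im[:,:,::-1]); return im
E
python3 - <<'E'
from h import *
for n in('scene','top'):
    print(bot.camera_model(n)); save(n,n+'1.png')
    for t in['stand','riser_knob','bar_middle','ear_defenders','band_inside_top','dial_housing','dial_grip','vial_1_centre','spacer_box_centre','timer_centre']:
        print(n,t,[(np.round(r['pixel']).tolist(),round(r['p'],2),int(r['mask'].sum())) for r in bot.outline_of(t,n)[:2]])
print(bot.get_obs())
E
```

```text
{'fx': 451.5159719077526, 'fy': 451.5159719077526, 'cx': 317.9645792994665, 'cy': 238.23262380954435, 'dist_coeffs': array([-0.0276224,  0.       ,  0.       ,  0.       ,  0.       ]), 'position': array([388.92831739, 690.72652376, 786.72610739]), 'orientation': array([-2.23360713,  0.02270469, -2.95789694])}
scene stand [([298.0, 250.0], 0.76, 2488)]
scene riser_knob [([289.0, 198.0], 0.83, 577), ([203.0, 358.0], 0.16, 240)]
scene bar_middle [([291.0, 195.0], 0.6, 647)]
scene ear_defenders [([299.0, 315.0], 0.75, 2667)]
scene band_inside_top [([301.0, 317.0], 0.8, 2688), ([342.0, 243.0], 0.26, 557)]
scene dial_housing [([344.0, 246.0], 0.84, 505)]
scene dial_grip [([342.0, 241.0], 0.65, 235)]
scene vial_1_centre [([207.0, 362.0], 0.57, 262)]
scene spacer_box_centre [([222.0, 317.0], 0.61, 415)]
scene timer_centre [([390.0, 220.0], 0.81, 338)]
{'fx': 511.6189787149789, 'fy': 511.6189787149789, 'cx': 327.0355034824264, 'cy': 247.44005510534788, 'dist_coeffs': array([-0.00964186,  0.        ,  0.        ,  0.        ,  0.        ]), 'position': array([ 329.74753384, -127.56161661, 138
[... 612 characters left out ...]
: 1.1, 'joint_positions': array([ 1.13301301e+00,  3.41978514e-01,  1.52406845e+00,  1.42910229e-05,
        1.27537870e+00, -1.45994868e-01]), 'dq': array([-6.63595243e-04, -1.35507915e-03, -3.67818994e-05,  8.04191468e-04,
       -9.01317537e-04, -9.53388610e-04]), 'tau': array([ 2.70422549e-05, -4.31128764e+01, -2.44478685e+01,  7.17505440e-02,
        4.84192162e-02, -9.87617966e-06]), 'tool_pos': array([151.01384922, 502.85468196, 226.76270222]), 'tcp_rot': array([3.14142545e+00, 1.07656894e-05, 2.84980005e+00]), 'contact_force': array([ 0.61705221,  0.48689772, -0.55531441]), 'moment': array([-0.05014035,  0.03826654, -0.01536923]), 'finger_force': 0.0, 'grip_width': 91.93331371898158}
```

```bash
python3 - <<'E'
import cv2
s=cv2.imread('pics/scene1.png')[140:420,130:470]; cv2.imwrite('pics/s1c.png',cv2.resize(s,None,fx=2.1,fy=2.1,interpolation=cv2.INTER_CUBIC))
s=cv2.imread('pics/top1.png')[150:360,210:480]; cv2.imwrite('pics/t1c.png',cv2.resize(s,None,fx=2.8,fy=2.8,interpolation=cv2.INTER_CUBIC))
E
```

```text
(no output)
```

View pics/s1c.png

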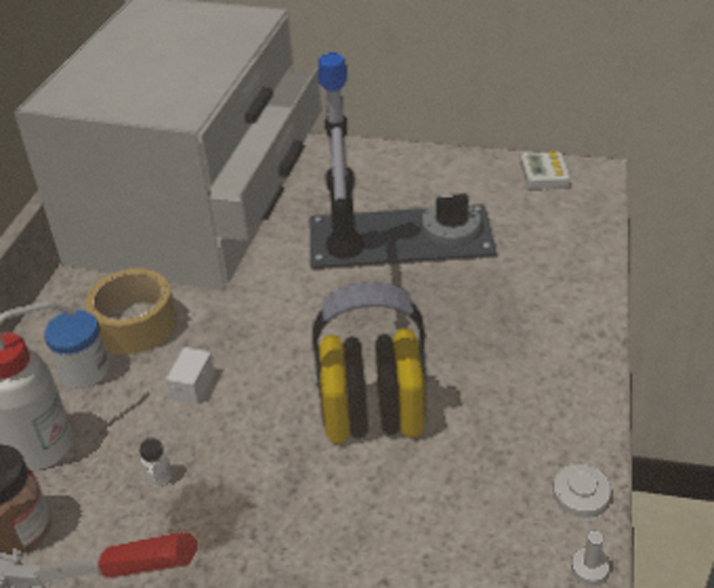

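View pics/t1c.png

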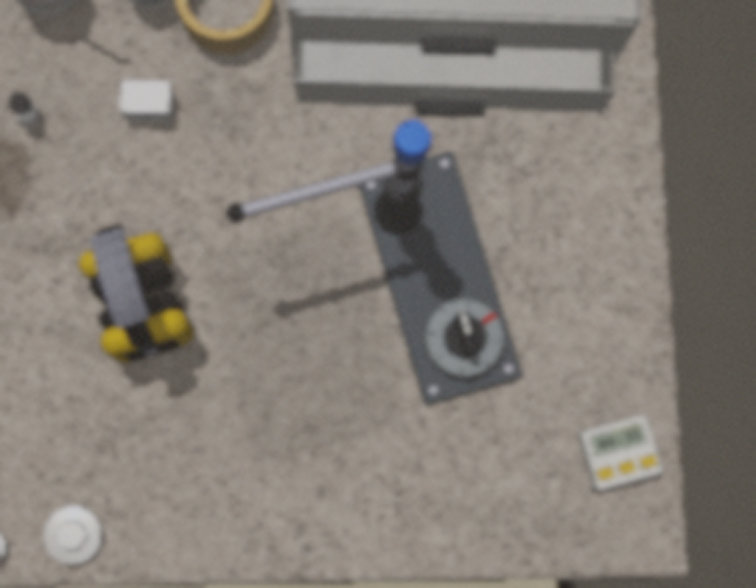

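The scene crop shows the stand with its blue knob at about full-frame (289,174), the dial at (345,246) and the ear defenders at (307,315). In the top view the bar's free end is at (294,226), the defenders are left of it at (257,255), and the dial pointer is about 50° anticlockwise of the red mark.

```bash
cat >> h.py <<'E'
def hsvmask(n,im,lo,hi,box):
    h=cv2.cvtColor(im,cv2.COLOR_RGB2HSV); m=cv2.inRange(h,lo,hi); z=np.zeros_like(m); a,b,c,d=box; z[b:d,a:c]=m[b:d,a:c]; return z
def cen(m): y,x=np.nonzero(m); return np.array([x.mean(),y.mean()]),len(x)
E
python3 - <<'E'
from h import *
from scipy.optimize import least_squares
S=cv2.imread('pics/scene1.png')[:,:,::-1].copy(); T=cv2.imread('pics/top1.png')[:,:,::-1].copy()
ks=cen(hsvmask('scene',S,(100,120,40),(130,255,255),(270,150,310,200)));kt=cen(hsvmask('top',T,(100,120,40),(130,255,255),(340,180,375,220)))
k,g=tri(('scene',ks[0]),('top',kt[0])); print('knob',ks,kt,k.round(1),g)
tp=lambda x,y:(x/2.8+210,y/2.8+150)
c=np.array([onz('top',tp(*p),10)[:2] for p in[(360,185),(453,154),(521,377),(427,403)]])
mod=np.array([[-30,45],[70,45],[70,-190],[-30,-190]],float)
rot=lambda a:np.array([[np.cos(a),-np.sin(a)],[np.sin(a),np.cos(a)]])
f=lambda q:((mod@rot(q[2]).T+q[:2])-c).ravel()
s=least_squares(f,[400,-150,-1.57]).x; print('stand',s.round(3),f(s).round(1))
ballT=tp(236,212); ballS=(336/2.1+130,125/2.1+140)
b,g=tri(('scene',ballS),('top',ballT)); print('ball',b.round(1),g, 'riser from ball',b[2]-134,'knob',k[2]-71-134)
d=onz('top',tp(466,338),26); red=onz('top',tp(490,318),27); print('dial',d.round(1),'red dir',np.arctan2(*(red-d)[1::-1]))
print('dial in stand',rot(s[2]).T@(d[:2]-s[:2]))
w=onz('top',tp(465,318),58); w0=onz('top',tp(467,335),58);print('pointer dir',np.arctan2(*(w-w0)[1::-1]),w0)
# defenders
pad,g=tri(('scene',(366/2.1+130,300/2.1+140)),('top',tp(121,276)));print('pad',pad.round(1),g)
a=onz('top',tp(110,232),170)[:2];e=onz('top',tp(128,320),170)[:2];print('ED y dir',np.arctan2(*(a-e)[::-1]),np.linalg.norm(a-e))
q=[onz('top',tp(*p),88)[:2].round() for p in[(80,265),(160,240),(190,330),(105,352)]];print(q)
for n,z,a,b in[('vial',25,(153/2.1+130,462/2.1+140),tp(24,110)),('box',17,(190/2.1+130,375/2.1+140),tp(146,100)),('timer',11,(545/2.1+130,170/2.1+140),tp(621,452))]:
    print(n,tri(('scene',a),('top',b)))
E
```

```text
knob (array([287.65053763, 173.44623656]), 186) (array([356.72881356, 199.69491525]), 118) [ 637.6 -196.5  262.8] 0.26295104287292603
stand [ 631.864 -197.964   -1.307] [ 5.8  3.4  2.3 -0.6 -2.6 -4.2 -5.5  1.3]
ball [586.2 -54.9 284.4] 21.159943698063785 riser from ball 150.44929752929647 knob 57.80095774111703
dial [ 506.  -257.9   26. ] red dir -0.89995718649852
dial in stand [  25.04795571 -137.16593878]
pointer dir 0.08028901514950515 [ 504.61807138 -255.8813479    58.        ]
pad [549.2  51.9 160.8] 1.5491129144311364
ED y dir 0.20434286789207676 78.79470981021508
[array([572., 100.]), array([594.,  27.]), array([510.,  -1.]), array([492.,  77.])]
vial (array([743.31978155, 169.37662869,  22.08788181]), np.float64(3.9454096073474054))
box (array([751.45614722,  49.51542269,  15.7610017 ]), np.float64(0.880252799812276))
timer (array([ 396.15086218, -403.89313078,    5.49683255]), np.float64(0.04680716889235445))
```

```bash
cat > ov.py <<'E'
from h import *
def fr(x,y,z,a):
    c,s=np.cos(a),np.sin(a); return lambda P:np.atleast_2d(P)@np.array([[c,-s,0],[s,c,0],[0,0,1]]).T+[x,y,z]
def line(im,n,P,col):
    p=proj(n,P); cv2.polylines(im,[np.round(p*8).astype(int)],False,col,1,cv2.LINE_AA,3)
def draw(im,n,st,ed,h,dial=None):
    S=fr(*st[:2],0,st[2]);E=fr(*ed[:2],ed[3] if len(ed)>3 else 0,ed[2])
    line(im,n,S([[-30,45,10],[70,45,10],[70,-190,10],[-30,-190,10],[-30,45,10]]),(0,255,0))
    line(im,n,S([[0,0,134+h],[-152,0,134+h]]),(0,255,0)); line(im,n,S([[0,0,0],[0,0,222+h]]),(0,255,0))
    for z in(0,88): line(im,n,E([[-42,-51,z],[42,-51,z],[42,51,z],[-42,51,z],[-42,-51,z]]),(255,0,0))
    t=np.linspace(0,np.pi,15)
    for x in(-11,11): line(im,n,E([[x,-55*np.cos(u),121+55*np.sin(u)] for u in t]),(255,0,255))
def both(st,ed,h,f,S,T,sb=(180,140,430,360),tb=(220,160,440,340)):
    S,T=S.copy(),T.copy()
    draw(S,'scene',st,ed,h);draw(T,'top',st,ed,h)
    a=S[sb[1]:sb[3],sb[0]:sb[2]];b=T[tb[1]:tb[3],tb[0]:tb[2]]
    a=cv2.resize(a,(400,int(400*a.shape[0]/a.shape[1])));b=cv2.resize(b,(400,int(400*b.shape[0]/b.shape[1])))
    H=max(len(a),len(b));o=np.zeros((H,800,3),np.uint8);o[:len(a),:400]=a;o[:len(b),400:]=b
    cv2.imwrite('pics/'+f,o[:,:,::-1])
E
python3 - <<'E'
from ov import *
S=cv2.imread('pics/scene1.png')[:,:,::-1].copy(); T=cv2.imread('pics/top1.png')[:,:,::-1].copy()
both((637,-197,-1.31),(547,52,-1.31),58,'ov1.png',S,T)
E
```

```text
(no output)
```

View pics/ov1.png

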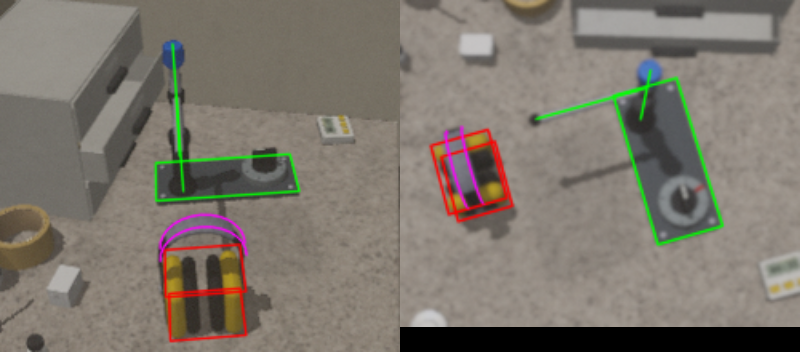

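```bash
python3 - <<'E'
from h import *
c=lambda x,y:(x/2.1+130,y/2.1+140)
def vert(b,t):
    B=onz('scene',c(*b),0)
    z=min(range(0,500,5),key=lambda z:np.hypot(*(proj('scene',[B[0],B[1],z])[0]-c(*t)))); return B.round(),z
print('cab edge',vert((222,283),(200,130)))
tp=lambda x,y:(x/2.8+210,y/2.8+150)
for z in(80,130,200,250): print(z,[onz('top',tp(*p),z)[:2].round() for p in[(300,100),(610,105),(290,15),(635,25)]])
E
python3 -m jog '[[0,0,-47,0,0,0],[0,0,-47,0,0,0],[-37,-29.5,0,0,0,0],[-37,-29.5,0,0,0,0],[-37,-29.5,0,0,0,0],[-37,-29.5,0,0,0,0],[-37,-29.5,0,0,0,0],[-37,-29.5,0,0,0,0],[-37,-29.5,0,0,0,0]]' 0
```

```text
cab edge (array([ 773., -114.,    0.]), 225)
80 [array([ 728., -104.]), array([ 718., -396.]), array([813., -96.]), array([ 796., -425.])]
130 [array([ 713., -105.]), array([ 703., -386.]), array([794., -97.]), array([ 778., -413.])]
200 [array([ 692., -106.]), array([ 682., -372.]), array([768., -99.]), array([ 753., -397.])]
250 [array([ 676., -107.]), array([ 667., -361.]), array([ 750., -100.]), array([ 735., -386.])]
time: 2.0
tool_pos: [340.3, 228.9, 321.0]
tcp_rot: [3.141, 0.001, 2.85]
contact_force: [0.6, 1.6, -0.2]
grip_width: 24.4
finger_force: 0.0
```

```bash
python3 -m jog '[[-37,-29.4,0,0,0,0],[-37,-29.4,0,0,0,0],[-37,-29.4,0,0,0,0],[-37,-29.4,0,0,0,0],[-37,-29.4,0,0,0,0],[-37,-29.4,0,0,0,0],[-37,-29.4,0,0,0,0],[-37,-29.4,0,0,0,0],[-37,-29.4,0,0,0,0],[-37,-29.4,0,0,0,0],[-37,-29.4,0,0,0,0],[0,0,0,0,0,0]]' 0
```

```text
time: 3.2
tool_pos: [638.0, -201.5, 316.5]
tcp_rot: [-3.141, -0.004, 2.845]
contact_force: [-0.5, 0.1, -1.6]
grip_width: 0.5
finger_force: 0.0
```

```bash
python3 -m jog '[[1.3,4.3,15,0,0,0],[0,0,15,0,0,0],[0,0,10,0,0,0],[0,0,10,0,0,0],[0,0,10,0,0,0],[0,0,10,0,0,0],[0,0,10,0,0,0],[0,0,8,0,0,0],[0,0,4,0,0,0],[0,0,0,0,0,0]]' 0
```

```text
time: 4.2
tool_pos: [636.2, -191.3, 229.3]
tcp_rot: [3.141, 0.001, 2.85]
contact_force: [-0.8, 0.3, 0.5]
grip_width: 0.3
finger_force: 0.0
```

```bash
python3 -m jog '[[-1.5,-5.5,3,0,0,0],[0,0,4,0,0,0]]' 0;  python3 -m jog '[[0,0,4,0,0,0],[0,0,0,0,0,0]]' 0; python3 - <<'E'
from h import *
S=save('scene','s2.png');T=save('top','t2.png')
for n,i,b in(('scene',S,(265,150,310,230)),('top',T,(320,170,400,240))):
    try: print(n,cen(hsvmask(n,i,(100,120,40),(130,255,255),b)))
    except Exception as e: print(n,e)
print(proj('scene',[637,-197,205]),proj('top',[637,-197,222]))
E
```

```text
time: 4.4
tool_pos: [636.9, -197.0, 223.4]
tcp_rot: [3.14, 0.003, 2.85]
contact_force: [-0.3, 2.4, 6.4]
grip_width: 0.5
finger_force: 3.4
time: 4.6
tool_pos: [637.0, -197.1, 222.2]
tcp_rot: [3.141, 0.006, 2.85]
contact_force: [-4.6, 3.9, 17.9]
grip_width: 0.3
finger_force: 8.9
scene (array([289.32394366, 195.80985915]), 142)
top (array([nan, nan]), 0)
[[289.40330927 194.44390165]] [[356.0201236  204.64408254]]h.py:25: RuntimeWarning: Mean of empty slice.
  def cen(m): y,x=np.nonzero(m); return np.array([x.mean(),y.mean()]),len(x)
  ret = ret.dtype.type(ret / rcount)
```

```bash
python3 -m jog '[[0,0,-25,0,0,0],[0,0,-37,0,0,0],[0,0,-37,0,0,0],[25.9,36.6,0,0,0,0],[25.9,36.6,0,0,0,0],[25.9,36.6,0,0,0,0],[25.9,36.6,0,0,0,0],[25.9,36.6,0,0,0,0],[25.9,36.6,0,0,0,0],[25.9,36.6,0,0,0,0],[25.9,36.6,0,0,0,0],[0,0,0,0,0,0]]' 50; python3 -m jog '[[0,0,0,0,0,0.145],[0,0,0,0,0,0.145],[0,0,0,0,0,0.145],[0,0,0,0,0,0.145],[0,0,0,0,0,0.145],[0,0,0,0,0,0.145],[0,0,0,0,0,0.148],[0,0,0,0,-0.12,0],[0,0,0,0,-0.12,0],[0,0,0,0,-0.12,0],[0,0,0,0,-0.12,0],[0,0,0,0,-0.12,0]]' 50
```

```text
time: 5.9
tool_pos: [520.2, 147.1, 317.3]
tcp_rot: [3.14, 0.0, 2.856]
contact_force: [0.2, 0.5, 0.1]
grip_width: 46.0
finger_force: 0.0
time: 7.1
tool_pos: [522.7, 142.2, 317.6]
tcp_rot: [3.139, 0.605, 1.83]
contact_force: [0.1, -0.1, -0.6]
grip_width: 45.8
finger_force: 0.0
```

```bash
python3 - <<'E'
from h import *
S=save('scene','s3.png');T=save('top','t3.png')
for n,i,b in(('scene',S,(265,150,310,230)),('top',T,(320,170,400,240))):print(n,cen(hsvmask(n,i,(100,120,40),(130,255,255),b)))
o=bot.get_obs();print(o['joint_positions'].round(2),R.from_euler('xyz',o['tcp_rot']).as_matrix().round(3))
E
```

```text
scene (array([nan, nan]), 0)
top (array([355.54782609, 206.48695652]), 115)
[ 0.46  0.41  1.33 -0.59  1.54  0.25] [[-0.218  0.965  0.145]
 [ 0.795  0.261 -0.547]
 [-0.566 -0.004 -0.824]]h.py:25: RuntimeWarning: Mean of empty slice.
  def cen(m): y,x=np.nonzero(m); return np.array([x.mean(),y.mean()]),len(x)
  ret = ret.dtype.type(ret / rcount)
```

```bash
python3 -m jog '[[0,0,0,0,-0.12,0],[27.3,0,31.2,0,0,0],[27.3,0,31.2,0,0,0],[27.3,0,31.2,0,0,0],[27.3,0,31.2,0,0,0],[27.3,0,31.2,0,0,0],[27.3,0,31.2,0,0,0],[26,0,29.6,0,0,0],[0,0,0,0,0,0],[0,0,0,0,0,0]]' 50; python3 - <<'E'
from ov import *
S=bot.capture('scene');T=bot.capture('top')
print(bot.get_obs()['joint_positions'].round(2))
both((637,-197,-1.31),(547,52,-1.31),0,'ov2.png',S,T)
E
```

```text
time: 8.2
tool_pos: [522.8, 141.5, 29.4]
tcp_rot: [-3.141, 0.719, 1.83]
contact_force: [0.1, -0.5, 0.2]
grip_width: 45.8
finger_force: 0.0
[ 0.5   0.78  1.62 -0.8   1.1   0.75]
```

View pics/ov2.png

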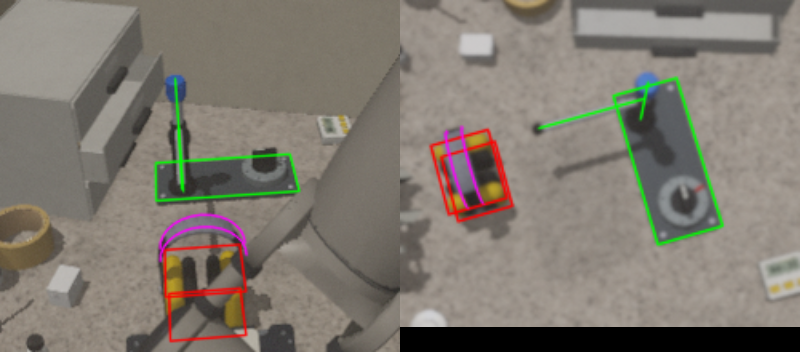

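```bash
python3 -m jog '[[-13.5,0,11.9,0,0,0],[-13.5,0,11.9,0,0,0],[-7.5,0,6.6,0,0,0],[-7.5,1.5,6.6,0,0,0],[-7.5,1.5,6.6,0,0,0],[-7.5,1.5,6.6,0,0,0],[-7.5,1.5,6.6,0,0,0],[-7.5,1.5,6.6,0,0,0],[-7.5,1.5,6.6,0,0,0],[-7.5,1.5,6.6,0,0,0],[-7.5,1.5,6.6,0,0,0],[0,0,0,0,0,0]]' 50; python3 - <<'E'
from ov import *
S=bot.capture('scene');T=bot.capture('top')
o=bot.get_obs();print(o['joint_positions'].round(2))
d=o['tool_pos'][:2]-[637,-197]; x,y=d@[.258,-.966],d@[.966,.258];print(x,y)
e=np.array([637,-197])+(x+49)*np.array([.258,-.966])+(y)*np.array([.966,.258]) + 0
both((637,-197,-1.31),(*e,-1.31),0,'ov3.png',S,T)
E
```

```text
time: 9.5
tool_pos: [566.4, 22.2, 28.2]
tcp_rot: [-3.141, 0.72, 1.831]
contact_force: [-0.5, 0.0, 0.1]
grip_width: 46.0
finger_force: 0.0
[ 0.28  0.76  1.69 -0.93  0.96  0.68]
-230.9948367655162 -11.743389694277937
```

View pics/ov3.png

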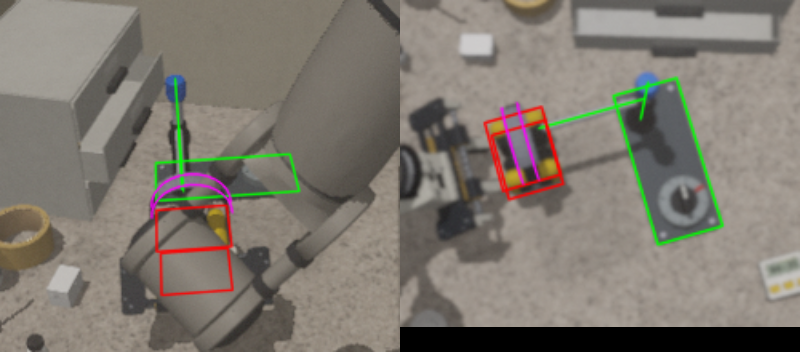

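```bash
python3 -m jog '[[0,0,0,0,0.12,0],[-8.3,1.7,5.6,0,0,0],[-8.3,1.7,5.6,0,0,0],[-8.3,1.7,5.6,0,0,0],[-8.3,1.7,5.6,0,0,0],[-8.3,1.7,5.6,0,0,0],[0,0,0,0,0,0]]' 50; python3 - <<'E'
from ov import *
o=bot.get_obs();print(o['joint_positions'].round(2))
d=o['tool_pos'][:2]-[637,-197]; x,y=d@[.258,-.966],d@[.966,.258];print(x,y)
E
```

```text
time: 10.3
tool_pos: [587.7, -23.8, 28.5]
tcp_rot: [-3.141, 0.601, 1.831]
contact_force: [-0.4, 0.6, -0.2]
grip_width: 45.9
finger_force: 0.0
[ 0.13  0.72  1.68 -0.84  0.85  0.48]
-180.06238248483186 -2.941907240442859
```

```bash
python3 -m jog '[[-8.3,1.4,5.6,0,0,0],[-8.3,1.4,5.6,0,0,0],[-3.3,0,2.2,0,0,0],[0,0,0,0,0,0],[0,0,0,0,0,0]]' 50; python3 - <<'E'
from ov import *
S=bot.capture('scene');T=bot.capture('top')
o=bot.get_obs();print(o['joint_positions'].round(2))
d=o['tool_pos'][:2]-[637,-197]; x,y=d@[.258,-.966],d@[.966,.258];print(x,y)
e=np.array([637,-197])+(x+50)*np.array([.258,-.966])+y*np.array([.966,.258])
both((637,-197,-1.31),(*e,-1.31),0,'ov4.png',S,T,tb=(250,180,400,300))
E
```

```text
time: 10.8
tool_pos: [596.2, -45.1, 28.9]
tcp_rot: [3.142, 0.6, 1.831]
contact_force: [0.2, -0.3, -0.6]
grip_width: 46.1
finger_force: 0.0
[ 0.09  0.73  1.67 -0.85  0.84  0.45]
-157.5947550526635 -0.12526677177693557
```

View pics/ov4.png

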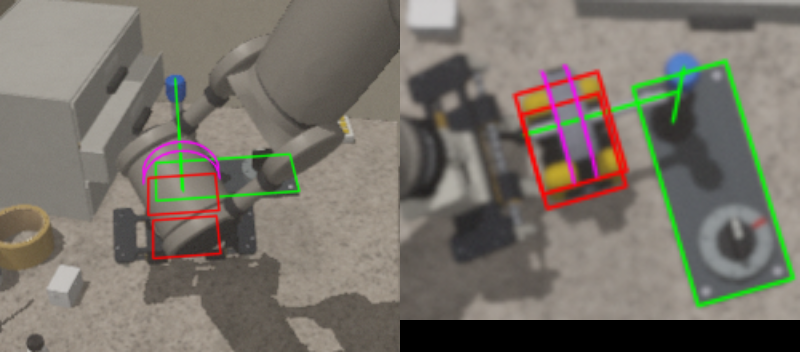

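```bash
python3 -m jog '[[10,0,-6.8,0,0,0],[33,0,-22.6,0,0,0],[33,0,-22.6,0,0,0],[33,0,-22.6,0,0,0],[-23.7,0,-34.6,0,0,0],[-23.7,0,-34.6,0,0,0],[-23.7,0,-34.6,0,0,0],[-23.7,0,-34.6,0,0,0],[-23.7,0,-34.6,0,0,0],[-23.7,0,-34.6,0,0,0],[-23.7,0,-34.6,0,0,0],[0,0,0,0,0,0]]' 50; python3 -m jog '[[0,0,0,0,0.12,0],[0,0,0,0,0.12,0],[0,0,0,0,0.12,0],[0,0,0,0,0.12,0],[0,0,0,0,0.12,0],[0,0,0,0,0,-0.145],[0,0,0,0,0,-0.145],[0,0,0,0,0,-0.145],[0,0,0,0,0,-0.145],[0,0,0,0,0,-0.145],[0,0,0,0,0,-0.145],[0,0,0,0,0,-0.148]]' 80; python3 - <<'E'
from ov import *
S=bot.capture('scene');T=bot.capture('top')
e=np.array([637,-197])-108*np.array([.258,-.966])-4*np.array([.966,.258])
both((637,-197,-1.31),(*e,-1.31),0,'ov5.png',S,T,tb=(250,180,400,300))
E
```

```text
time: 12.1
tool_pos: [563.5, 83.9, 329.1]
tcp_rot: [3.127, 0.6, 1.825]
contact_force: [0.8, 0.4, -0.2]
grip_width: 46.0
finger_force: 0.0
time: 13.3
tool_pos: [561.6, 83.6, 321.6]
tcp_rot: [-3.141, -0.002, 2.856]
contact_force: [0.3, 0.4, -0.0]
grip_width: 73.3
finger_force: 0.0
```

View pics/ov5.png

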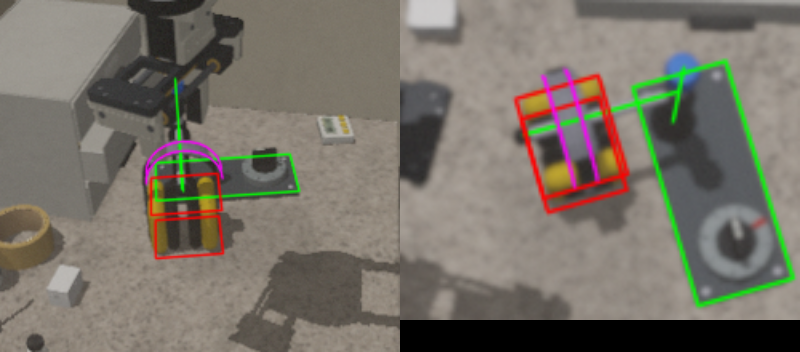

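```bash
python3 -m jog '[[-21.8,-35.3,0,0,0,0],[-21.8,-35.3,0,0,0,0],[-21.8,-35.3,0,0,0,0],[-21.8,-35.3,0,0,0,0],[-21.8,-35.3,0,0,0,0],[-21.8,-35.3,0,0,0,0],[-21.8,-35.3,0,0,0,0],[0,0,0,0,0,0],[0,0,0,0,0,0]]' 80
```

```text
time: 14.3
tool_pos: [637.1, -198.1, 321.1]
tcp_rot: [3.141, -0.002, 2.845]
contact_force: [-0.4, 0.5, 1.0]
grip_width: 73.4
finger_force: 0.0
```

```bash
python3 -m jog '[[0,0,34,0,0,0],[0,0,34,0,0,0],[0,0,34,0,0,0],[0,0,20,0,0,0],[0,0,12,0,0,0],[0,0,0,0,0,0]]' 80 && python3 -m jog '[[0,0,0,0,0,0],[0,0,0,0,0,0],[0,0,0,0,0,0],[0,0,0,0,0,0],[0,0,0,0,0,0],[0,0,0,0,0,0],[0,0,0,0,0,0]]' 5
```

```text
time: 14.9
tool_pos: [636.7, -196.2, 187.2]
tcp_rot: [3.141, -0.003, 2.85]
contact_force: [0.2, -0.3, -0.2]
grip_width: 73.1
finger_force: 0.0
time: 15.6
tool_pos: [638.1, -195.6, 188.6]
tcp_rot: [3.137, 0.0, 2.851]
contact_force: [2.7, 8.3, 1.4]
grip_width: 29.4
finger_force: 30.0
```

```bash
python3 -m jog '[[0,0,-4,0,0,0],[0,0,-8,0,0,0],[0,0,-8,0,0,0],[0,0,-8,0,0,0],[0,0,-8,0,0,0],[0,0,-8,0,0,0],[0,0,-8,0,0,0],[0,0,-8,0,0,0],[0,0,-8,0,0,0],[0,0,-6,0,0,0],[0,0,-4,0,0,0],[0,0,0,0,0,0]]' 5
```

```text
time: 16.8
tool_pos: [638.0, -195.5, 263.9]
tcp_rot: [3.137, -0.003, 2.851]
contact_force: [5.8, 6.6, -9.1]
grip_width: 29.5
finger_force: 30.0
```

```bash
python3 -m jog '[[0,0,-3,0,0,0],[0,0,-2,0,0,0],[0,0,0,0,0,0]]' 5; python3 -m jog '[[0,0,-2,0,0,0],[0,0,0,0,0,0]]' 5
```

```text
time: 17.1
tool_pos: [638.0, -195.5, 268.3]
tcp_rot: [3.137, -0.004, 2.852]
contact_force: [6.3, 6.6, -11.6]
grip_width: 29.2
finger_force: 30.0
time: 17.3
tool_pos: [637.9, -195.5, 268.8]
tcp_rot: [3.137, -0.005, 2.851]
contact_force: [8.1, 4.6, -18.3]
grip_width: 29.4
finger_force: 30.0
```

```bash
python3 -m jog '[[0,0,0,0,0,0],[0,0,0,0,0,0],[0,0,0,0,0,0],[0,0,0,0,0,0],[0,0,0,0,0,0],[0,0,-15,0,0,0],[0,0,-25,0,0,0],[0,0,-25,0,0,0],[0,0,0,0,0,0]]' 70;  python3 - <<'E'
from ov import *
S=save('scene','s6.png');T=save('top','t6.png')
e=np.array([637,-197])-108*np.array([.258,-.966])-4*np.array([.966,.258])
both((637,-197,-1.31),(*e,-1.31,54),80,'ov6.png',S,T,sb=(230,160,390,300),tb=(300,180,430,300))
for n in('scene','top'):
  for t in('dial_grip','dial_housing'):
    print(n,t,[(np.round(r['pixel'],1).tolist(),round(r['p'],2),int(r['mask'].sum())) for r in bot.outline_of(t,n)[:2]])
E
```

```text
time: 18.2
tool_pos: [638.1, -198.5, 343.0]
tcp_rot: [-3.141, 0.008, 2.85]
contact_force: [0.2, 0.4, 0.7]
grip_width: 64.3
finger_force: 0.0
scene dial_grip [([343.8, 242.5], 0.53, 240)]
scene dial_housing [([344.5, 241.5], 0.59, 547), ([288.7, 251.5], 0.21, 2213)]
top dial_grip [([376.6, 269.0], 0.55, 172)]
top dial_housing [([377.3, 269.7], 0.68, 595)]
```

View pics/ov6.png

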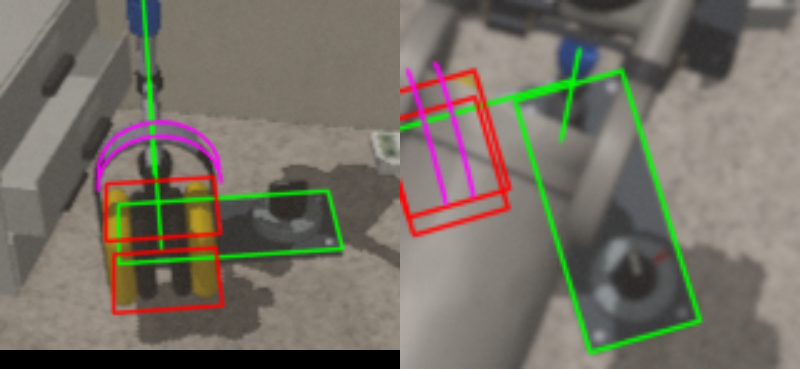

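```bash
python3 - <<'E'
import cv2,numpy as np
a=cv2.imread('pics/top1.png')[245:295,350:400];b=cv2.imread('pics/scene1.png')[220:270,318:368]
o=np.hstack([cv2.resize(i,(400,400),interpolation=cv2.INTER_CUBIC) for i in(a,b)]);cv2.imwrite('pics/dial.png',o)
E
```

```text
(no output)
```

View pics/dial.png

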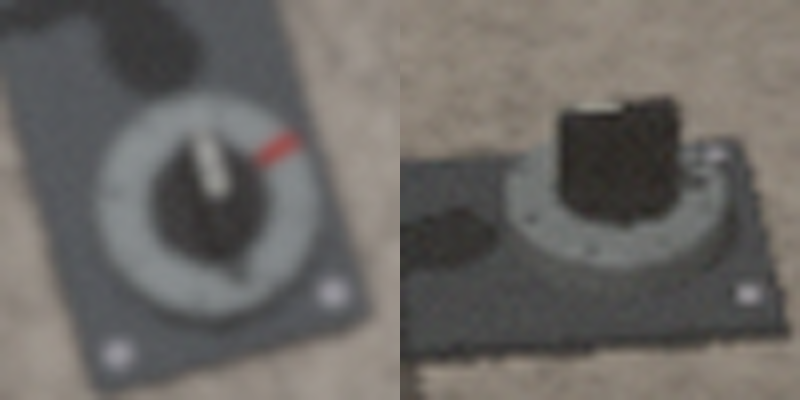

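```bash
python3 - <<'E'
from h import *
t=lambda x,y:(350+x/8,245+y/8); s=lambda x,y:(318+(x-400)/8,220+y/8)
print('ptr mid',tri(('top',t(210,163)),('scene',s(598,106))))
c=onz('top',t(210,205),26);red=onz('top',t(279,152),26);print('c',c,'red ang',np.arctan2(*(red-c)[1::-1]))
cs=onz('scene',s(615,190),26);print('c scene',cs)
for z in(56,62,68):
  a=onz('top',t(199,132),z);b=onz('top',t(220,192),z);print(z,a,b,'ang',np.arctan2(*(a-b)[1::-1]), 'c->a',np.arctan2(*(a-c)[1::-1]),np.hypot(*(a-c)[:2]),np.hypot(*(b-c)[:2]))
  print('scene top edge',onz('scene',s(562,107),z),onz('scene',s(676,99),z))
E
```

```text
ptr mid (array([ 515.13808626, -254.8326566 ,   58.66104022]), np.float64(1.278145083661977))
c [ 506.23029367 -257.4573636    26.        ] red ang -0.9377081020559074
c scene [ 507.95984457 -251.92325436   26.        ]
56 [ 526.46902592 -251.84767598   56.        ] [ 506.53766111 -258.00163719   56.        ] ang 0.299471838007633 c->a 0.2703879450296303 21.00178274176978 0.6250667891833407
scene top edge [ 526.70069854 -255.81233086   56.        ] [ 489.81198228 -265.98675576   56.        ]
62 [ 525.57892432 -251.28532145   62.        ] [ 505.73774253 -257.41143797   62.        ] ang 0.29947183800762855 c->a 0.3087875466334911 20.30920018325928 0.494687564829257
scene top edge [ 525.56944802 -248.04029005   62.        ] [ 488.98362542 -258.13117264   62.        ]
68 [ 524.68882271 -250.72296693   68.        ] [ 504.93782395 -256.82123875   68.        ] ang 0.29947183800762806 c->a 0.3498330333967309 19.648648625112273 1.44053212062542
scene top edge [ 524.4381975  -240.26824924   68.        ] [ 488.15526855 -250.27558951   68.        ]
```

```bash
python3 -m jog '[[36.6,-31.3,0,0,0,0],[36.6,-31.3,0,0,0,0],[36.6,-31.3,0,0,0,0],[0,0,0,0,0,-0.145],[0,0,0,0,0,-0.145],[0,0,0,0,0,-0.145],[0,0,0,0,0,-0.145],[0,0,45,0,0,0],[0,0,45,0,0,0],[0,0,45,0,0,0],[0,0,45,0,0,0],[0,0,0,0,0,0]]' 50; python3 -m jog '[[0,0,45,0,0,0],[0,0,0,0,0,0],[0,0,0,0,0,0]]' 50;  python3 - <<'E'
from h import *
print(bot.get_obs()['joint_positions'].round(2))
S=save('scene','s7.png');T=save('top','t7.png')
o=np.hstack([cv2.resize(i,(400,400)) for i in(T[220:320,330:430],S[150:290,270:410])]);cv2.imwrite('pics/c7.png',o[:,:,::-1])
E
```

```text
time: 19.7
tool_pos: [501.5, -253.8, 152.1]
tcp_rot: [3.131, -0.008, -2.853]
contact_force: [-0.5, 0.6, 0.2]
grip_width: 45.7
finger_force: 0.0
time: 20.0
tool_pos: [505.5, -256.6, 115.1]
tcp_rot: [-3.141, 0.0, -2.853]
contact_force: [-0.1, -0.1, 1.0]
grip_width: 46.0
finger_force: 0.0
[-0.6   0.53  1.56  0.    1.06 -2.46]
```

View pics/c7.png

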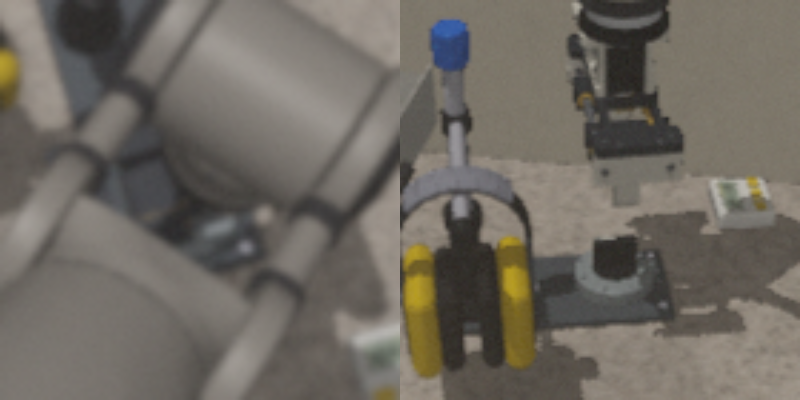

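```bash
python3 -m jog '[[0,0,30,0,0,0],[0,0,20,0,0,0],[0,0,14,0,0,0],[0,0,12,0,0,0],[0,0,0,0,0,0]]' 50 && python3 -m jog '[[0,0,0,0,0,0],[0,0,0,0,0,0],[0,0,0,0,0,0],[0,0,0,0,0,0],[0,0,0,0,0,0],[0,0,0,0,0,0]]' 5
```

```text
time: 20.6
tool_pos: [505.2, -256.3, 37.5]
tcp_rot: [3.141, -0.0, -2.853]
contact_force: [-0.0, -0.0, 0.0]
grip_width: 45.8
finger_force: 0.0
time: 21.2
tool_pos: [504.9, -256.0, 37.7]
tcp_rot: [3.141, -0.0, -2.853]
contact_force: [-2.1, 1.5, 5.1]
grip_width: 12.0
finger_force: 30.0
```

```bash
python3 - <<'E'
from h import *
T=cv2.imread('pics/top1.png')[:,:,::-1].astype(float)
w=np.clip(T[:,:,0]-np.maximum(T[:,:,1],T[:,:,2])-25,0,None);z=np.zeros_like(w);z[255:275,378:392]=w[255:275,378:392]
y,x=np.nonzero(z);p=np.array([(x*z[y,x]).sum(),(y*z[y,x]).sum()])/z.sum();print(p)
red=onz('top',p,26)
for c in([506.23,-257.46],[504.9,-256],[505.5,-256.8]): print(np.arctan2(*(red[:2]-c)[::-1]),np.hypot(*(red[:2]-c)))
E
python3 -m jog '[[0,0,0,0,0,0.13],[0,0,0,0,0,0.13],[0,0,0,0,0,0.13],[0,0,0,0,0,0.13],[0,0,0,0,0,0.13],[0,0,0,0,0,0.13],[0,0,0,0,0,0.13],[0,0,0,0,0,0.13],[0,0,0,0,0,0],[0,0,0,0,0,0]]' 5
```

```text
[384.24752475 263.14521452]
-0.842098811312347 29.65396114556743
-0.8414657010660463 31.628834319919985
-0.8386672383647541 30.63263536031459
time: 22.2
tool_pos: [505.9, -252.0, 37.7]
tcp_rot: [3.137, -0.004, 2.39]
contact_force: [5.1, 18.8, 7.2]
grip_width: 11.8
finger_force: 30.0
```

```bash
python3 -m jog '[[2,3.6,0,0,0,0],[0,0,0,0,0,0.07],[0,0,0,0,0,0.07],[0,0,0,0,0,0],[0,0,0,0,0,0]]' 5; python3 -m jog '[[0,0,0,0,0,0],[0,0,0,0,0,0],[0,0,0,0,0,0],[0,0,0,0,0,0],[0,0,0,0,0,0],[0,0,-20,0,0,0],[0,0,-40,0,0,0],[0,0,-40,0,0,0],[0,0,-40,0,0,0],[0,0,-40,0,0,0],[0,0,-20,0,0,0],[0,0,0,0,0,0]]' 50
```

```text
time: 22.7
tool_pos: [506.4, -251.3, 37.7]
tcp_rot: [3.14, -0.001, 2.249]
contact_force: [0.8, 5.8, 5.5]
grip_width: 11.6
finger_force: 30.0
time: 23.9
tool_pos: [507.3, -253.2, 241.0]
tcp_rot: [3.14, 0.007, 2.25]
contact_force: [0.1, -0.1, -0.6]
grip_width: 45.7
finger_force: 0.0
```

```bash
python3 -m jog '[[0,0,-45,0,0,0],[41.4,17.5,0,0,0,0],[41.4,17.5,0,0,0,0],[41.4,17.5,0,0,0,0],[41.4,17.5,0,0,0,0],[41.4,17.5,0,0,0,0],[41.4,17.5,0,0,0,0],[41.4,17.5,0,0,0,0],[0,0,0,0,0,0]]' 50;  python3 - <<'E'
from h import *
S=save('scene','s8.png');T=save('top','t8.png')
o=np.hstack([cv2.resize(i,(400,400),interpolation=cv2.INTER_CUBIC) for i in(T[245:295,350:400],S[150:290,250:390])]);cv2.imwrite('pics/c8.png',o[:,:,::-1])
E
```

```text
time: 24.8
tool_pos: [417.2, 54.2, 281.3]
tcp_rot: [-3.141, -0.003, 2.255]
contact_force: [-0.6, -0.9, -0.7]
grip_width: 46.0
finger_force: 0.0
```

View pics/c8.png

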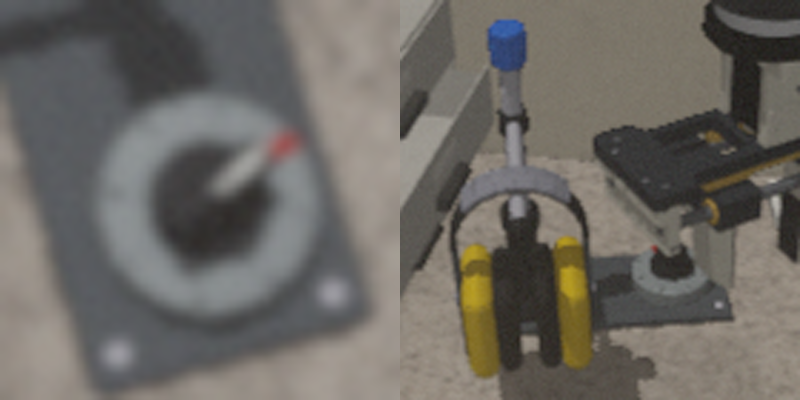

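```bash
python3 - <<'E'
from h import *
def im(f): return cv2.imread(f)[:,:,::-1].astype(float)
A,B=im('pics/top1.png'),im('pics/t8.png')
# housing circle fit: light grey ring vs dark plate
g=B.mean(2).astype(np.float32)
def edge(c):
    pts=[]
    for t in np.linspace(0,2*np.pi,72,endpoint=False):
        r=np.arange(11.5,16.5,.1);x=(c[0]+r*np.cos(t)).astype(np.float32);y=(c[1]+r*np.sin(t)).astype(np.float32)
        v=cv2.remap(g,x[None],y[None],cv2.INTER_CUBIC)[0];d=-np.gradient(cv2.GaussianBlur(v[None],(1,9),0)[0] if 0 else np.convolve(v,np.ones(9)/9,'same'))[6:-6]
        k=d.argmax()
        if d[k]>.3: pts.append([x[6+k],y[6+k]])
    return np.array(pts)
c=np.array([375.8,270.2])
for _ in range(4):
    p=edge(c);w=np.ones(len(p))
    for _ in range(10):
        M=np.c_[p,np.ones(len(p))];s=np.linalg.lstsq(M*w[:,None],w*(p**2).sum(1),rcond=None)[0];c=s[:2]/2;r=np.sqrt(s[2]+c@c);e=np.hypot(*(p-c).T)-r;w=1/(1+(e/.3)**2)
print('circle',c,r,len(p),np.abs(e).mean())
C=onz('top',c,26);print('C',C)
def cent(W,box):
    a,b,cc,d=box;z=np.zeros_like(W);z[b:d,a:cc]=W[b:d,a:cc];y,x=np.nonzero(z);w=z[y,x];m=np.array([(x*w).sum(),(y*w).sum()])/w.sum()
    u,_,v=np.linalg.svd(np.cov(np.c_[x,y].T,aweights=w));return m,u[:,0],_
for n,I in(('A',A),('B',B)):
    R_=np.clip(I[:,:,0]-np.maximum(I[:,:,1],I[:,:,2])-20,0,None);m,_,_=cent(R_,(379,257,391,270));X=onz('top',m,26);print(n,'red',m,np.arctan2(*(X-C)[1::-1]),np.hypot(*(X-C)[:2]))
W=np.clip(B.min(2)-105,0,None);m,u,sv=cent(W,(374,261,383,270));a,b=onz('top',m-2*u,60),onz('top',m+2*u,60);print('ptr',m,u,sv,np.arctan2(*(b-a)[1::-1]))
ax=proj('top',[C[0],C[1],60])[0];P=onz('top',m,60);print('axis top px',ax,'centre->ptr',np.arctan2(*(P-C)[1::-1]),np.hypot(*(P-C)[:2]))
W=np.clip(A.min(2)-105,0,None);m,u,sv=cent(W,(372,259,380,270));a,b=onz('top',m-2*u,60),onz('top',m+2*u,60);P=onz('top',m,60);print('ptrA',m,sv,np.arctan2(*(b-a)[1::-1]),np.arctan2(*(P-C)[1::-1]))
E
```

```text
circle [375.44860331 269.96612942] 13.671518243074255 72 0.19196220703771805
C [ 508.04458787 -255.38139776   26.        ]
A red [384.26598465 263.13554987] -0.933445735472107 30.176523594583216
B red [385.03719008 262.66528926] -0.9416781882528759 32.60834753529278
ptr [379.42365591 263.73655914] [0.49423843 0.86932639] [5.53754474 4.14446456] -2.661909286601203
axis top px [376.61717188 268.2401074 ] centre->ptr -0.5848226386643655 14.033646465775526
ptrA [375.60661445 261.99477807] [7.72724884 3.43702519] -2.9621412941615315 0.12341843972904555
```

```bash
python3 -c "
from plant import bot
print(bot.close_job())"
```

```text
the job is handed in; nothing more can be done
None
```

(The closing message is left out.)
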